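Gauge the bore of a printed hub with a depth rod and report it

ROBOT

A 7-joint arm with a two-finger parallel gripper is mounted at the origin on the work surface. World frame = base frame: x ahead of the robot, y to its left, z up, the work surface at z = 0. Lengths are in m, angles in rad, forces in N, time in s.
With the tool pointing down it reaches from about 0.4 to 0.85 m from the base axis. Payload 10.4 kg.
Tool frame: the origin (TCP) lies on the front face of the gripper's body, between the roots of the fingers; the fingertips stand 70 mm ahead of it and the grasp point (between the pads) lies 51 mm ahead of it (grasp_offset is the distance from the TCP to the grasp point, in m); z points along the fingers, y is the direction in which the jaws open and shut (so a half turn about z gives the same grasp; the last joint's range is limited). The gripper opens to 87 mm and grips with 3 to 60 N. Pads are 19 mm wide; open, the fingers measure 117 mm over their backs; the gripper's body (75 mm by 190 mm) begins 51 mm behind the grasp point.
Start: joints at [1.133, 0.332, -0.065, 1.46, 0.022, 1.35, -0.088], TCP at [0.252, -0.572, 0.292] pointing down, gripper open.
Joint ranges: [-2.6, 2.6], [-0.5, 2.12], [-1.47, 1.34], [0.16, 2.42], [-1.27, 4.41], [0.06, 2.06], [-2.6, 2.6]. Speed limits (rad/s): [2.22, 2.22, 2.79, 2.79, 3.14, 3.14, 3.14].

INTERFACE

Orientations are given as a unit quaternion [x, y, z, w].
In Python, from bench import * gives the robot as it stands. The module is installed in compiled form; this text tells all that it offers.
- The arm moves only by the tool arm_command, never from a script. Its argument "commands" is a list of rows, each a list of 3 entries, a list of its own where there are three numbers: the opening in per cent of the stroke, from 0 (shut) to 100 (fully open), then the shift along the tool's x, y, z in m, then the turn, a rotation vector about the tool's x, y, z in rad. A call has exactly 10 rows; each row is the pose to reach, as a shift and turn from the pose commanded when the call began, along the tool's axes at that moment; what a row does not reach only later rows make up. A row lasts 1/12 s, in which the tool goes at most 41.7 mm and 7.16 degrees, less where a joint would pass 70% of its speed; a pose out of reach is approached as far as the arm can. A call with a gripper value outside its range is refused whole. The fingers move at their own pace and stop on an object; "squeeze" is the grip in N (left out, the last holds). Time passes only in rows, so rows that repeat a pose let the fingers close, or fill a call up. It gives the time, the measured TCP pose, the force and the opening at its end, in the units of the state.
- read_state(): the state, without advancing time (a new reading comes with each control period).
- camera(name): name is "side" or "top"; returns a dict with "pixels" (480x640x3 uint8, red, green, blue), "fx", "fy", "cx", "cy" (pixels), "rvec" (rotation vector, rad) and "tvec" (3), from world to camera coordinates, as OpenCV has them. Camera axes: x right, y down, z forward; pixel columns grow to the right and rows downward; lengths in m; the calibration is good to about 2 mm. A picture is of the moment at which its call begins. There is no depth.
- close_job(): hands the job in, once; it reports no verdict.
The state is a dict: "time": time; "joint_positions": joint angles; "joint_vel": joint speeds; "joint_torque": joint torques, N m; "ee_pos": TCP position; "eef_rot": TCP orientation; "ft_force": force on the tool from outside, world axes, zero at the start; "torque": the same for the moment, N m; "width": finger opening in m.
Only numpy, scipy, OpenCV 4.12 (cv2) and the standard library are available. Lean on these libraries where they do the work, as an engineer would, in place of code of your own. Each camera call takes 0.05 s, during which the arm holds its last target.

TASK

Take the aluminium depth rod with the orange band out of its holder and lower it gently, foot first and without dropping it, into the bore of the magenta printed hub until it rests on the bottom; let go and leave it standing there. Then read how far it went in: press the green button if the whole orange band has sunk below the hub's rim (full depth), or the red button if the band is still above the rim (too shallow). Never press the wrong button while the rod stands in the bore.

Things in the scene. Friction and masses are not known exactly. Their poses are not given: they have to be found in the camera images.
- rod_center (a point): Centre of the loose depth rod: round aluminium, 20 mm thick, 140 mm long, 0.12 kg, flat foot 70 mm below this point, orange top 10 mm long, orange band 33 to 43 mm above the foot; z up the rod. It starts upright in a fixed black holder block 50 x 50 x 40 mm, lower 34 mm in a 23 mm hole. Grip 35 mm above this point at any yaw. (The dark pin with a blue top in a like holder is not wanted.)
- bore (a point): Centre of the bore's mouth, at the rim, 60 mm above the table, of the magenta hub (round, fixed, 102 mm wide); z up. Bore 34 mm wide, flaring to 46 mm in its top 10 mm. Flat floor either 50 mm (full depth) or 28 mm (too shallow) down, differing by run; the rod's centre then rests 20 or 42 mm above this point. (The ivory hub of the same shape is not wanted.)
- full_top (a point): Centre of the top face of the green push button (36 mm wide): full depth. It and the red one, 90 mm apart, stand on a fixed grey box 90 x 180 x 30 mm that may be turned; they may swap places. Pressed straight down it travels 6 mm, fully down at 4 N, and springs back; it counts when more than 3 mm down for 0.1 s.
- short_top (a point): Centre of the top face of the red push button (36 mm wide): too shallow. Otherwise like the green one.

How it is judged:
By the outcome, as a careful person would: the job done as asked, in the order asked, and still so for the second after the job is handed in, with the robot touching nothing.
It also fails if it takes over 54 s, if anything falls off the work surface, if the arm or the gripper's body presses on something with over 40 N, if the wrist force passes 120 N, or if a joint passes its speed limit or range.

## Working session

There is one attempt and no reset: what is moved stays moved. The work goes in short steps, Python scripts to look and compute and a tool call to move; the robot and the scene stay as the last step left them, time stands still between calls to the robot, and variables do not carry over. Pictures are saved under pics/ and viewed, and the job is handed in when it is done.

Besides the shell and the picture viewer there is one more tool, called after ">>>" as a command line: name --argument value ..., lists and objects as JSON in quotes. arm_command: Moves the arm, as the interface text tells. Its arguments: {"type":"object","properties":{"commands":{"type":"array","items":{"type":"array"}},"squeeze":{"type":"number"}},"required":["commands"]}

```bash
mkdir -p pics; python3 - <<'E'
from bench import *
import cv2
for n in("side","top"):
    c=camera(n); cv2.imwrite(f"pics/{n}0.png",c["pixels"][:,:,::-1]); print(n,c["fx"],c["cx"],c["cy"],c["rvec"],c["tvec"])
s=read_state(); print(s)
E
```

```text
side 592.3043495702472 324.251373912114 252.78421806843184 [ 0.21410187 -2.79348838  1.22387314] [0.50264345 0.18217941 1.00816402]
top 605.5233835597815 315.78327396807606 240.9279649721796 [ 2.14241236 -2.19422241  0.08432085] [-0.07495486  0.56079756  1.15389177]
{'time': 0.1, 'joint_positions': array([ 1.13338211,  0.33280921, -0.06474489,  1.460843  ,  0.02157364,
        1.34992049, -0.08853635]), 'joint_vel': array([-5.30880022e-05, -1.93055678e-03, -4.71690539e-04, -2.33031229e-03,
        4.91111045e-04, -1.73348073e-03,  1.82830024e-03]), 'joint_torque': array([ 1.96310437e-03, -6.24544072e+01,  2.48246040e-02, -3.90717852e+01,
       -6.15072926e-02,  3.64732090e-02,  5.97091434e-05]), 'ee_pos': array([ 0.25181312, -0.57174277,  0.29154007]), 'eef_rot': array([ 9.78565960e-01,  2.05932630e-01, -1.41323807e-04, -6.27291167e-04]), 'ft_force': array([-0.21166304, -0.04486974,  0.12762727]), 'torque': array([ 0.00444419, -0.00147283, -0.00222564]), 'width': 0.08706789792653497}
```

View pics/side0.png

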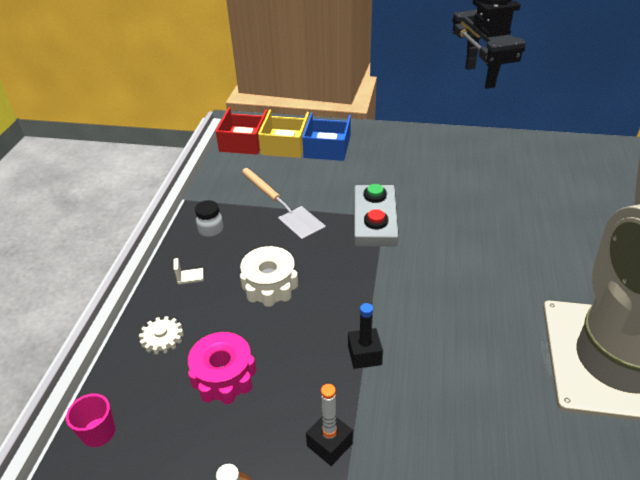

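View pics/top0.png

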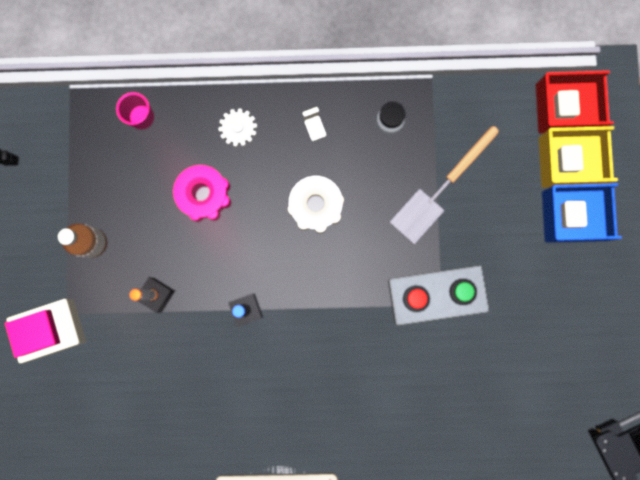

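```bash
python3 - <<'E'
import cv2,numpy as np
s=cv2.imread("pics/side0.png");t=cv2.imread("pics/top0.png")
f=lambda i,x,y,w,h:cv2.resize(i[y:y+h,x:x+w],(400,300),interpolation=cv2.INTER_CUBIC)
cv2.imwrite("pics/z0.png",np.vstack([np.hstack([f(s,175,320,100,75),f(t,150,153,100,75)]),np.hstack([f(s,290,380,100,75),f(t,110,260,80,60)])]))
E
```

```text
(no output)
```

View pics/z0.png

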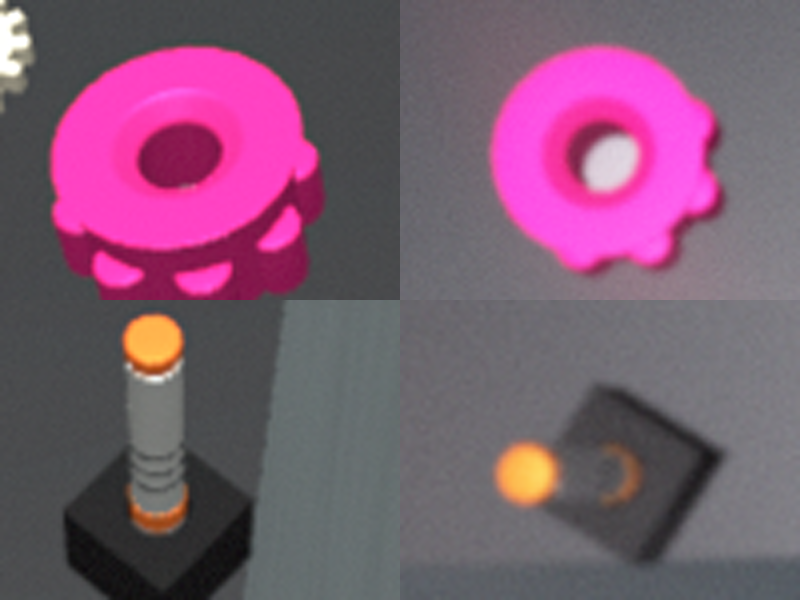

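```bash
cat > h.py <<'E'
import cv2,numpy as np
from scipy.optimize import least_squares
from bench import *
def P(c): 
    R,_=cv2.Rodrigues(np.array(c["rvec"],float)); return R,np.array(c["tvec"],float)
def plane(c,uv,z):
    R,t=P(c); uv=np.atleast_2d(uv).astype(float); d=np.c_[(uv[:,0]-c["cx"])/c["fx"],(uv[:,1]-c["cy"])/c["fy"],np.ones(len(uv))]@R
    o=-R.T@t; return o+d*((z-o[2])/d[:,2])[:,None]
def ray(c,uv):
    R,t=P(c); d=np.r_[(uv[0]-c["cx"])/c["fx"],(uv[1]-c["cy"])/c["fy"],1]@R; return -R.T@t,d/np.linalg.norm(d)
def tri(a,ua,b,ub):
    o1,d1=ray(a,ua);o2,d2=ray(b,ub); k=np.linalg.lstsq(np.c_[d1,-d2],o2-o1,rcond=None)[0]
    p,q=o1+k[0]*d1,o2+k[1]*d2; return (p+q)/2,np.linalg.norm(p-q)
def circ(p):
    f=lambda v:np.hypot(p[:,0]-v[0],p[:,1]-v[1])-v[2]
    return least_squares(f,[*np.median(p[:,:2],0),.04],loss="cauchy",f_scale=.0007).x
def hsv(c): return cv2.cvtColor(c["pixels"],cv2.COLOR_RGB2HSV)
def proj(c,p): return cv2.projectPoints(np.array(p,float).reshape(-1,3),np.array(c["rvec"],float),np.array(c["tvec"],float),np.array([[c["fx"],0,c["cx"]],[0,c["fy"],c["cy"]],[0,0,1]]),None)[0][:,0]
def blob(c,lo,hi,box):
    m=cv2.inRange(hsv(c),lo,hi); x0,y0,x1,y1=box; k=np.zeros_like(m);k[y0:y1,x0:x1]=m[y0:y1,x0:x1]
    cs=cv2.findContours(k,cv2.RETR_EXTERNAL,cv2.CHAIN_APPROX_NONE)[0]; return max(cs,key=cv2.contourArea)[:,0]
E
python3 - <<'E'
from h import *
S,T=camera("side"),camera("top")
hs,ht=hsv(S),hsv(T)
# hub
for n,c,b in(("side",S,(170,325,270,410)),("top",T,(160,150,240,230))):
    h=hsv(c)
    k=blob(c,(150,120,200 if n=="side" else 190),(179,255,255),b)
    p=plane(c,k,.06); v=circ(p); print(n,"hub",v, np.percentile(abs(np.hypot(*(p[:,:2]-v[:2]).T)-v[2]),[25,50,75]))
# buttons, rod top
def e(c,lo,hi,b):
    k=blob(c,lo,hi,b); x=cv2.fitEllipse(k); return np.array(x[0]),x[1]
for n,lo,hi,bs,bt in(("green",(45,100,80),(85,255,255),(355,175,395,205),(445,275,485,310)),("red",(0,130,140),(8,255,255),(355,205,395,235),(398,280,435,315)),("rodtop",(8,120,215),(25,255,255),(315,380,342,396),(125,285,143,305))):
    a,b=e(S,lo,hi,bs),e(T,lo,hi,bt); print(n,a,b,tri(S,a[0],T,b[0]))
    print(plane(S,a[0],.146 if n=="rodtop" else .04),plane(T,b[0],.146 if n=="rodtop" else .04))
E
```

```text
side hub [0.65878612 0.13498469 0.04988243] [0.00027702 0.00051618 0.00084892]
top hub [0.65687374 0.13114253 0.05109047] [0.00037907 0.0007045  0.00273343]
green (array([374.94689941, 189.52229309]), (11.644355773925781, 15.798667907714844)) (array([464.3644104 , 291.37365723]), (19.467552185058594, 19.975900650024414)) (array([ 0.45485287, -0.36767674,  0.0439386 ]), np.float64(0.001159607621811822))
[[ 0.45581351 -0.37293247  0.04      ]] [[ 0.45428462 -0.36863186  0.04      ]]
red (array([376.03344727, 214.97090149]), (10.333093643188477, 16.410724639892578)) (array([417.07824707, 298.38040161]), (18.89659881591797, 19.59779930114746)) (array([ 0.4436934 , -0.27762195,  0.04531711]), np.float64(0.0010864127895355879))
[[ 0.44467679 -0.28414273  0.04      ]] [[ 0.4431135  -0.27847524  0.04      ]]
rodtop (array([327.65762329, 389.56515503]), (11.683317184448242, 13.532634735107422)) (array([134.84451294, 294.21017456]), (10.3621187210083, 10.409069061279297)) (array([0.46341774, 0.22824515, 0.14257264]), np.float64(0.0018621989206096213))
[[0.46392009 0.23063239 0.146     ]] [[0.46245778 0.22705127 0.146     ]]
```

```bash
cat > d.py <<'E'
import sys
from h import *
from scipy.spatial.transform import Rotation as Ro
s=read_state(); R=Ro.from_quat(s["eef_rot"]); e=s["ee_pos"]
print("t",s["time"],"ee",e.round(4),"q",s["eef_rot"].round(4),"F",s["ft_force"].round(2),"w",round(s["width"],4),"j",s["joint_positions"].round(2))
for a in sys.argv[1:]:
    p=np.array(eval(a)); print(a,R.inv().apply(p-e).round(4))
E
python3 d.py .48,-.2,.28 .463,.229,.26
```

```text
t 0.2 ee [ 0.2518 -0.5719  0.2918] q [ 9.786e-01  2.059e-01 -1.000e-04 -4.000e-04] F [0.58 0.27 0.07] w 0.0872 j [ 1.13  0.33 -0.06  1.46  0.02  1.35 -0.09]
.48,-.2,.28 [ 0.3587 -0.2483  0.012 ]
.463,.229,.26 [ 0.516  -0.6478  0.0323]
```

>>> arm_command --commands '[[100, [0.034, -0.024, 0.001], [0, 0, 0]], [100, [0.068, -0.047, 0.002], [0, 0, 0]], [100, [0.102, -0.07, 0.003], [0, 0, 0]], [100, [0.136, -0.094, 0.004], [0, 0, 0]], [100, [0.17, -0.118, 0.005], [0, 0, 0]], [100, [0.204, -0.141, 0.006], [0, 0, 0]], [100, [0.238, -0.165, 0.008], [0, 0, 0]], [100, [0.272, -0.188, 0.009], [0, 0, 0]], [100, [0.306, -0.212, 0.01], [0, 0, 0]], [100, [0.34, -0.235, 0.011], [0, 0, 0]]]'

```text
time: 1.03
ee_pos: [0.4689, -0.2179, 0.2813]
eef_rot: [0.979, 0.206, 0.0, 0.0]
ft_force: [0.4, -0.1, 0.4]
width: 0.0868
```

```bash
python3 d.py .463,.229,.26
```

```text
t 1.0333 ee [ 0.4689 -0.2179  0.2813] q [9.786e-01 2.059e-01 1.000e-04 2.000e-04] F [ 0.41 -0.11  0.39] w 0.0868 j [ 0.69  0.12 -0.37  1.74  0.05  1.28 -0.85]
.463,.229,.26 [ 0.1747 -0.4114  0.0212]
```

>>> arm_command --commands '[[100, [0.014, -0.034, 0.002], [0, 0, 0]], [100, [0.029, -0.07, 0.004], [0, 0, 0]], [100, [0.044, -0.106, 0.006], [0, 0, 0]], [100, [0.059, -0.142, 0.008], [0, 0, 0]], [100, [0.074, -0.178, 0.01], [0, 0, 0]], [100, [0.09, -0.214, 0.012], [0, 0, 0]], [100, [0.105, -0.25, 0.014], [0, 0, 0]], [100, [0.12, -0.286, 0.016], [0, 0, 0]], [100, [0.135, -0.322, 0.018], [0, 0, 0]], [100, [0.15, -0.355, 0.02], [0, 0, 0]]]'

```text
time: 1.87
ee_pos: [0.4619, 0.1676, 0.2614]
eef_rot: [0.979, 0.206, 0.0, 0.0]
ft_force: [1.9, -0.5, 0.2]
width: 0.0874
```

```bash
python3 d.py .463,.229,.26
```

```text
t 1.8667 ee [0.4619 0.1676 0.2614] q [9.785e-01 2.061e-01 4.000e-04 2.000e-04] F [ 1.92 -0.53  0.16] w 0.0874 j [ 0.26  0.12 -0.74  1.82  0.08  1.24 -1.66]
.463,.229,.26 [ 0.0257 -0.0557  0.0014]
```

>>> arm_command --commands '[[100, [0.009, -0.018, 0.0], [0, 0, 0]], [100, [0.017, -0.037, 0.001], [0, 0, 0]], [100, [0.026, -0.056, 0.001], [0, 0, 0]], [100, [0.026, -0.056, 0.001], [0, 0, 0]], [100, [0.026, -0.056, 0.001], [0, 0, 0]], [100, [0.026, -0.056, 0.001], [0, 0, 0]], [100, [0.026, -0.056, 0.001], [0, 0, 0]], [100, [0.026, -0.056, 0.001], [0, 0, 0]], [100, [0.026, -0.056, 0.001], [0, 0, 0]], [100, [0.026, -0.056, 0.001], [0, 0, 0]]]'

```text
time: 2.7
ee_pos: [0.464, 0.2266, 0.2603]
eef_rot: [0.979, 0.205, 0.0, 0.0]
ft_force: [-0.4, -0.4, 0.4]
width: 0.0868
```

```bash
python3 d.py .463,.229,.162; python3 - <<'E'
from h import *
S,T=camera("side"),camera("top")
cv2.imwrite("pics/s1.png",np.hstack([cv2.resize(S["pixels"][300:480,230:430,::-1],(400,360)),cv2.resize(T["pixels"][220:400,60:260,::-1],(400,360))]))
E
```

```text
t 2.7 ee [0.464  0.2266 0.2603] q [9.787e-01 2.055e-01 1.000e-04 2.000e-04] F [-0.36 -0.4   0.42] w 0.0868 j [ 0.16  0.19 -0.78  1.76  0.14  1.25 -1.81]
.463,.229,.162 [ 0.0001 -0.0026  0.0983]
```

View pics/s1.png

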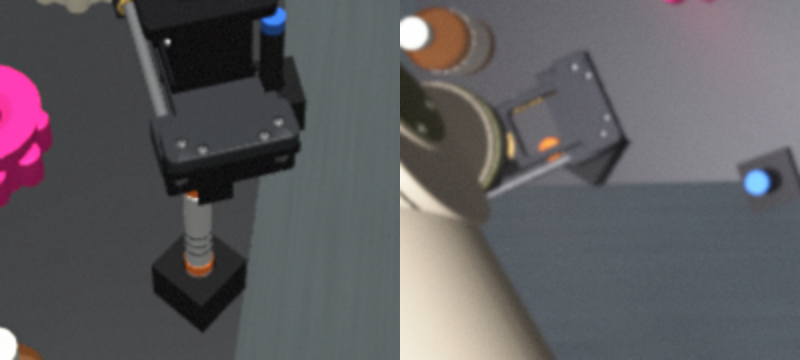

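>>> arm_command --commands '[[100, [0, -0.002, 0.015], [0, 0, 0]], [100, [0, -0.002, 0.03], [0, 0, 0]], [100, [0, -0.002, 0.045], [0, 0, 0]], [100, [0, -0.002, 0.06], [0, 0, 0]], [100, [0, -0.002, 0.075], [0, 0, 0]], [100, [0, -0.002, 0.088], [0, 0, 0]], [100, [0, -0.002, 0.098], [0, 0, 0]], [100, [0, -0.002, 0.098], [0, 0, 0]], [100, [0, -0.002, 0.098], [0, 0, 0]], [100, [0, -0.002, 0.098], [0, 0, 0]]]'

```text
time: 3.63
ee_pos: [0.4633, 0.2293, 0.1629]
eef_rot: [0.979, 0.206, 0.0, -0.0]
ft_force: [0.3, -0.3, 0.5]
width: 0.0868
```

```bash
python3 d.py .463,.229,.162; python3 - <<'E'
from h import *
S,T=camera("side"),camera("top")
cv2.imwrite("pics/s2.png",np.hstack([cv2.resize(S["pixels"][300:480,230:430,::-1],(400,360)),cv2.resize(T["pixels"][220:400,60:260,::-1],(400,360))]))
E
```

```text
t 3.6333 ee [0.4633 0.2293 0.1629] q [ 9.786e-01  2.060e-01  4.000e-04 -1.000e-04] F [ 0.26 -0.3   0.52] w 0.0868 j [ 0.12  0.3  -0.75  1.86  0.23  1.07 -1.88]
.463,.229,.162 [-0.0004  0.0001  0.0009]
```

View pics/s2.png

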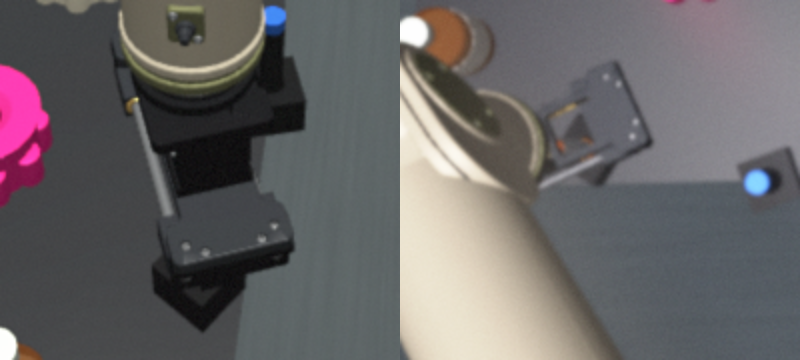

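>>> arm_command --commands '[[0, [0, 0, 0], [0, 0, 0]], [0, [0, 0, 0], [0, 0, 0]], [0, [0, 0, 0], [0, 0, 0]], [0, [0, 0, 0], [0, 0, 0]], [0, [0, 0, 0], [0, 0, 0]], [0, [0, 0, 0], [0, 0, 0]], [0, [0, 0, 0], [0, 0, 0]], [0, [0, 0, 0], [0, 0, 0]], [0, [0, 0, 0], [0, 0, 0]], [0, [0, 0, 0], [0, 0, 0]]]' --squeeze 20

```text
time: 4.57
ee_pos: [0.463, 0.229, 0.1622]
eef_rot: [0.979, 0.206, -0.0, 0.0]
ft_force: [0.7, 0.0, -0.8]
width: 0.0282
```

```bash
python3 d.py .463,.229,.162
```

```text
t 4.5667 ee [0.463  0.229  0.1622] q [ 0.9786  0.2059 -0.      0.    ] F [ 0.69  0.04 -0.79] w 0.0282 j [ 0.12  0.3  -0.75  1.87  0.23  1.07 -1.88]
.463,.229,.162 [ 0.     -0.      0.0002]
```

Width still 28 mm, so the fingers are still closing.

>>> arm_command --commands '[[0, [0, 0, 0], [0, 0, 0]], [0, [0, 0, 0], [0, 0, 0]], [0, [0, 0, 0], [0, 0, 0]], [0, [0, 0, 0], [0, 0, 0]], [0, [0, 0, 0], [0, 0, 0]], [0, [0, 0, -0.005], [0, 0, 0]], [0, [0, 0, -0.01], [0, 0, 0]], [0, [0, 0, -0.015], [0, 0, 0]], [0, [0, 0, -0.02], [0, 0, 0]], [0, [0, 0, -0.02], [0, 0, 0]]]' --squeeze 20

```text
time: 5.4
ee_pos: [0.4635, 0.2293, 0.1836]
eef_rot: [0.979, 0.206, 0.001, -0.0]
ft_force: [0.1, -0.4, -1.4]
width: 0.0198
```

>>> arm_command --commands '[[0, [0, 0, -0.01], [0, 0, 0]], [0, [0, 0, -0.022], [0, 0, 0]], [0, [0, 0, -0.034], [0, 0, 0]], [0, [0, 0, -0.046], [0, 0, 0]], [0, [0, 0, -0.058], [0, 0, 0]], [0, [0, 0, -0.07], [0, 0, 0]], [0, [0, 0, -0.08], [0, 0, 0]], [0, [0, 0, -0.088], [0, 0, 0]], [0, [0, 0, -0.088], [0, 0, 0]], [0, [0, 0, -0.088], [0, 0, 0]]]'

```text
time: 6.23
ee_pos: [0.4631, 0.229, 0.2704]
eef_rot: [0.979, 0.206, 0.0, 0.0]
ft_force: [-0.0, -1.3, -2.1]
width: 0.0194
```

```bash
python3 d.py .658,.133,.27; python3 - <<'E'
from h import *
S=camera("side")
cv2.imwrite("pics/s3.png",cv2.resize(S["pixels"][300:480,190:430,::-1],(800,600)))
E
```

```text
t 6.2333 ee [0.4631 0.229  0.2704] q [9.786e-01 2.058e-01 3.000e-04 1.000e-04] F [-0.03 -1.28 -2.1 ] w 0.0194 j [ 0.16  0.18 -0.78  1.74  0.13  1.27 -1.8 ]
.658,.133,.27 [0.1397 0.1664 0.0005]
```

View pics/s3.png

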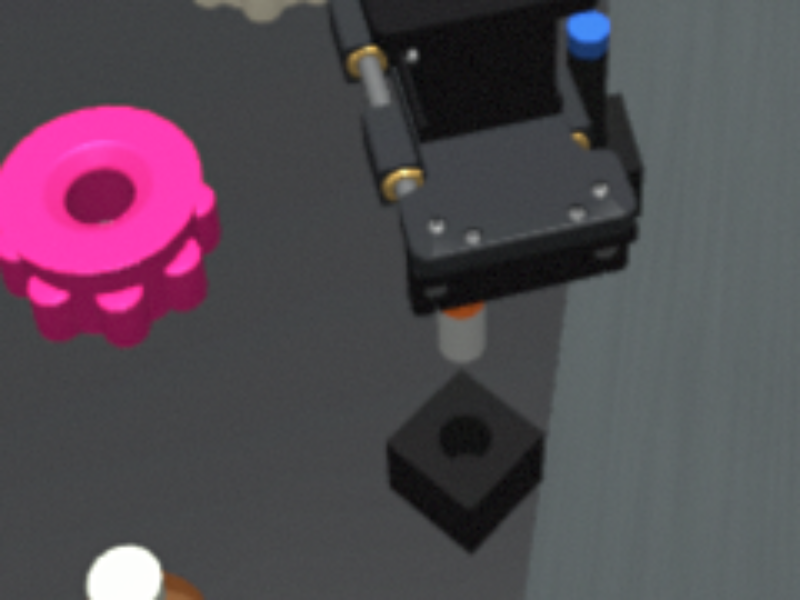

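>>> arm_command --commands '[[0, [0.012, 0.014, 0], [0, 0, 0]], [0, [0.028, 0.034, 0], [0, 0, 0]], [0, [0.046, 0.055, 0], [0, 0, 0]], [0, [0.064, 0.076, 0], [0, 0, 0]], [0, [0.082, 0.097, 0], [0, 0, 0]], [0, [0.1, 0.118, 0], [0, 0, 0]], [0, [0.118, 0.139, 0], [0, 0, 0]], [0, [0.13, 0.155, 0], [0, 0, 0]], [0, [0.14, 0.166, 0], [0, 0, 0]], [0, [0.14, 0.166, 0], [0, 0, 0]]]'

```text
time: 7.12
ee_pos: [0.66, 0.1307, 0.268]
eef_rot: [0.979, 0.204, -0.001, 0.0]
ft_force: [-0.0, -0.2, -2.3]
width: 0.0194
```

>>> arm_command --commands '[[0, [0, 0, 0], [0, 0, 0]], [0, [0, 0, 0], [0, 0, 0]], [0, [0, 0, 0.01], [0, 0, 0]], [0, [0, 0, 0.015], [0, 0, 0]], [0, [0, 0, 0.02], [0, 0, 0]], [0, [0, 0, 0.025], [0, 0, 0]], [0, [0, 0, 0.03], [0, 0, 0]], [0, [0, 0, 0.03], [0, 0, 0]], [0, [0, 0, 0.03], [0, 0, 0]], [0, [0, 0, 0.03], [0, 0, 0]]]'

```text
time: 7.95
ee_pos: [0.6581, 0.1335, 0.2405]
eef_rot: [0.979, 0.206, 0.0, 0.0]
ft_force: [0.4, -1.0, -0.5]
width: 0.0195
```

```bash
python3 d.py .658,.133,.24; python3 - <<'E'
from h import *
S,T=camera("side"),camera("top")
cv2.imwrite("pics/s4.png",np.hstack([cv2.resize(S["pixels"][260:420,140:300,::-1],(400,400)),cv2.resize(T["pixels"][120:280,120:280,::-1],(400,400))]))
E
```

```text
t 7.95 ee [0.6581 0.1335 0.2405] q [9.786e-01 2.059e-01 2.000e-04 0.000e+00] F [ 0.38 -1.02 -0.54] w 0.0195 j [ 0.18  0.54 -0.64  1.36  0.32  1.34 -1.63]
.658,.133,.24 [-0.0003  0.0005  0.0005]
```

View pics/s4.png

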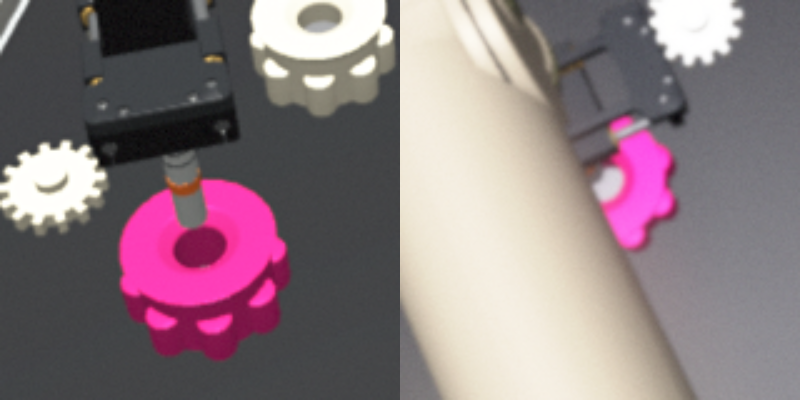

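```bash
python3 - <<'E'
from h import *
S=camera("side")
a=np.linspace(0,6.283,40)
for off in((0,0),(.0009,.0019)):
    c=np.array([.6581+off[0],.1335+off[1]])
    for z in(.0845,.1175,.1275):
        q=proj(S,np.c_[c[0]+.01*np.cos(a),c[1]+.01*np.sin(a),0*a+z]); print(off,z,"x",q[:,0].min(),q[:,0].max(),"y",q[:,1].min(),q[:,1].max())
h=hsv(S); g=S["pixels"].astype(int)
k=blob(S,(2,140,110),(14,255,255),(200,320,230,345)); print("band",k.min(0),k.max(0))
for y in range(342,356,2): print(y,[tuple(g[y,x]) for x in range(206,228,2)])
E
```

```text
(0, 0) 0.0845 x 210.99893258922157 223.64657303411298 y 340.6519580171578 350.60780521425517
(0, 0) 0.1175 x 207.80033447884398 220.76007380523617 y 327.24342074429427 337.22666225168746
(0, 0) 0.1275 x 206.800131617562 219.85750950690783 y 323.0517475874205 333.04146901209486
(0.0009, 0.0019) 0.0845 x 210.09419086387175 222.76014219819547 y 341.51140055567885 351.49420712380874
(0.0009, 0.0019) 0.1175 x 206.8691859118275 219.84815053948157 y 328.1053890031825 338.1163293111049
(0.0009, 0.0019) 0.1275 x 205.86068257186997 218.93757640184305 y 323.91432971567997 333.9319762232198
band [207 329] [219 337]
342 [(np.int64(254), np.int64(60), np.int64(181)), (np.int64(255), np.int64(66), np.int64(175)), (np.int64(115), np.int64(110), np.int64(108)), (np.int64(114), np.int64(114), np.int64(113)), (np.int64(114), np.int64(115), np.int64(113)), (np.int64(109), np.int64(112), np.int64(110)), (np.int64(110), np.int64(111), np.int64(108)), (np.int64(101), np.int64(105), np.int64(102)), (np.int64(222), np.int64(92), np.int64(143)), (np.int64(255), np.int64(72), np.int64(202)), (np.int64(254), np
[... 2398 characters left out ...]
), np.int64(73)), (np.int64(131), np.int64(19), np.int64(72)), (np.int64(130), np.int64(19), np.int64(73)), (np.int64(128), np.int64(21), np.int64(71)), (np.int64(146), np.int64(25), np.int64(82))]
354 [(np.int64(251), np.int64(56), np.int64(165)), (np.int64(251), np.int64(53), np.int64(161)), (np.int64(249), np.int64(52), np.int64(153)), (np.int64(161), np.int64(26), np.int64(89)), (np.int64(127), np.int64(21), np.int64(72)), (np.int64(129), np.int64(21), np.int64(72)), (np.int64(130), np.int64(22), np.int64(74)), (np.int64(131), np.int64(23), np.int64(74)), (np.int64(132), np.int64(21), np.int64(75)), (np.int64(131), np.int64(20), np.int64(72)), (np.int64(129), np.int64(20), np.int64(72))]
```

>>> arm_command --commands '[[0, [0, 0, 0.006], [0, 0, 0]], [0, [0, 0, 0.012], [0, 0, 0]], [0, [0, 0, 0.018], [0, 0, 0]], [0, [0, 0, 0.024], [0, 0, 0]], [0, [0, 0, 0.03], [0, 0, 0]], [0, [0, 0, 0.036], [0, 0, 0]], [0, [0, 0, 0.041], [0, 0, 0]], [0, [0, 0, 0.045], [0, 0, 0]], [0, [0, 0, 0.046], [0, 0, 0]], [0, [0, 0, 0.046], [0, 0, 0]]]' --squeeze 12

```text
time: 8.93
ee_pos: [0.6579, 0.1335, 0.1939]
eef_rot: [0.979, 0.206, -0.0, 0.0]
ft_force: [-0.3, 0.1, -0.8]
width: 0.0197
```

>>> arm_command --commands '[[0, [0, 0, 0.001], [0, 0, 0]], [0, [0, 0, 0.002], [0, 0, 0]], [0, [0, 0, 0.003], [0, 0, 0]], [0, [0, 0, 0.004], [0, 0, 0]], [0, [0, 0, 0.005], [0, 0, 0]], [0, [0, 0, 0.006], [0, 0, 0]], [0, [0, 0, 0.007], [0, 0, 0]], [0, [0, 0, 0.008], [0, 0, 0]], [0, [0, 0, 0.008], [0, 0, 0]], [0, [0, 0, 0.008], [0, 0, 0]]]'

```text
time: 9.77
ee_pos: [0.658, 0.1335, 0.1862]
eef_rot: [0.979, 0.206, -0.0, 0.0]
ft_force: [0.7, -0.3, -2.2]
width: 0.0195
```

```bash
python3 d.py .658,.133,.166; python3 - <<'E'
from h import *
S,T=camera("side"),camera("top")
cv2.imwrite("pics/s5.png",np.hstack([cv2.resize(S["pixels"][260:420,140:300,::-1],(400,400)),cv2.resize(T["pixels"][120:280,120:280,::-1],(400,400))]))
E
```

```text
t 9.7667 ee [0.658  0.1335 0.1862] q [ 0.9786  0.2059 -0.      0.    ] F [ 0.73 -0.26 -2.19] w 0.0195 j [ 0.17  0.58 -0.63  1.42  0.35  1.25 -1.65]
.658,.133,.166 [-0.0002  0.0005  0.0202]
```

View pics/s5.png

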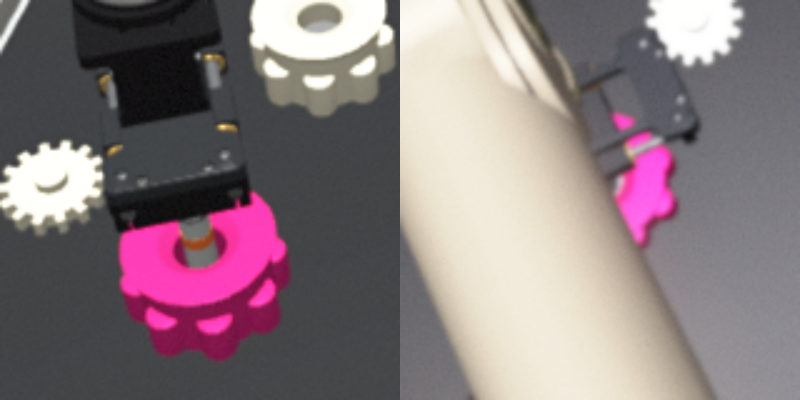

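>>> arm_command --commands '[[0, [0, 0, 0.001], [0, 0, 0]], [0, [0, 0, 0.002], [0, 0, 0]], [0, [0, 0, 0.003], [0, 0, 0]], [0, [0, 0, 0.003], [0, 0, 0]], [0, [0, 0, 0.003], [0, 0, 0]], [0, [0, 0, 0.003], [0, 0, 0]], [0, [0, 0, 0.003], [0, 0, 0]], [0, [0, 0, 0.003], [0, 0, 0]], [0, [0, 0, 0.003], [0, 0, 0]], [0, [0, 0, 0.003], [0, 0, 0]]]'

```text
time: 10.7
ee_pos: [0.658, 0.1335, 0.1833]
eef_rot: [0.979, 0.206, 0.0, 0.0]
ft_force: [0.3, 0.4, -1.0]
width: 0.0196
```

```bash
python3 d.py .658,.133,.166
```

```text
t 10.7 ee [0.658  0.1335 0.1833] q [9.786e-01 2.059e-01 1.000e-04 0.000e+00] F [ 0.33  0.36 -1.03] w 0.0196 j [ 0.17  0.59 -0.63  1.43  0.35  1.24 -1.65]
.658,.133,.166 [-0.0002  0.0004  0.0173]
```

No contact at the shallow depth; lowering on towards the full-depth floor (TCP ≈ 0.166).

>>> arm_command --commands '[[0, [0, 0, 0.002], [0, 0, 0]], [0, [0, 0, 0.004], [0, 0, 0]], [0, [0, 0, 0.006], [0, 0, 0]], [0, [0, 0, 0.008], [0, 0, 0]], [0, [0, 0, 0.01], [0, 0, 0]], [0, [0, 0, 0.012], [0, 0, 0]], [0, [0, 0, 0.013], [0, 0, 0]], [0, [0, 0, 0.014], [0, 0, 0]], [0, [0, 0, 0.014], [0, 0, 0]], [0, [0, 0, 0.014], [0, 0, 0]]]'

```text
time: 11.53
ee_pos: [0.658, 0.1335, 0.1693]
eef_rot: [0.979, 0.206, 0.0, 0.0]
ft_force: [-0.3, 0.1, -1.0]
width: 0.0196
```

>>> arm_command --commands '[[0, [0, 0, 0.0005], [0, 0, 0]], [0, [0, 0, 0.001], [0, 0, 0]], [0, [0, 0, 0.0015], [0, 0, 0]], [0, [0, 0, 0.002], [0, 0, 0]], [0, [0, 0, 0.0025], [0, 0, 0]], [0, [0, 0, 0.003], [0, 0, 0]], [0, [0, 0, 0.0035], [0, 0, 0]], [0, [0, 0, 0.004], [0, 0, 0]], [0, [0, 0, 0.004], [0, 0, 0]], [0, [0, 0, 0.004], [0, 0, 0]]]'

```text
time: 12.37
ee_pos: [0.6583, 0.1336, 0.1662]
eef_rot: [0.979, 0.206, 0.001, 0.0]
ft_force: [-1.7, -0.3, 5.3]
width: 0.0199
```

```bash
python3 d.py .658,.133,.166; python3 - <<'E'
from h import *
S=camera("side")
cv2.imwrite("pics/s6.png",cv2.resize(S["pixels"][300:420,140:300,::-1],(800,600),interpolation=2))
E
```

```text
t 12.3667 ee [0.6583 0.1336 0.1662] q [9.786e-01 2.059e-01 5.000e-04 1.000e-04] F [-1.73 -0.26  5.31] w 0.0199 j [ 0.17  0.6  -0.62  1.44  0.36  1.21 -1.65]
.658,.133,.166 [-0.0005  0.0004  0.0002]
```

View pics/s6.png

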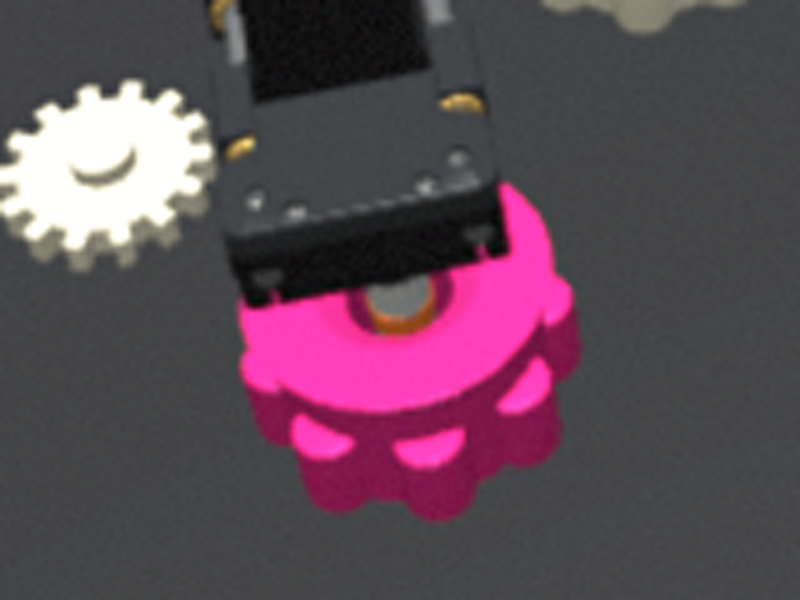

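>>> arm_command --commands '[[0, [0, 0, -0.0005], [0, 0, 0]], [0, [0, 0, -0.0005], [0, 0, 0]], [60, [0, 0, -0.0005], [0, 0, 0]], [60, [0, 0, -0.0005], [0, 0, 0]], [60, [0, 0, -0.0005], [0, 0, 0]], [60, [0, 0, -0.0005], [0, 0, 0]], [60, [0, 0, -0.0005], [0, 0, 0]], [60, [0, 0, -0.0005], [0, 0, 0]], [60, [0, 0, -0.0005], [0, 0, 0]], [60, [0, 0, -0.0005], [0, 0, 0]]]'

```text
time: 13.25
ee_pos: [0.658, 0.1335, 0.1657]
eef_rot: [0.979, 0.206, 0.0, 0.0]
ft_force: [0.9, 0.5, 0.2]
width: 0.0516
```

>>> arm_command --commands '[[60, [0, 0, -0.01], [0, 0, 0]], [60, [0, 0, -0.02], [0, 0, 0]], [60, [0, 0, -0.035], [0, 0, 0]], [60, [0, 0, -0.05], [0, 0, 0]], [60, [0, 0, -0.065], [0, 0, 0]], [60, [0, 0, -0.08], [0, 0, 0]], [60, [0, 0, -0.095], [0, 0, 0]], [60, [0, 0, -0.11], [0, 0, 0]], [60, [0, 0, -0.12], [0, 0, 0]], [60, [0, 0, -0.12], [0, 0, 0]]]'

```text
time: 14.08
ee_pos: [0.6587, 0.134, 0.2893]
eef_rot: [0.979, 0.206, 0.002, -0.0]
ft_force: [0.9, -0.2, -0.0]
width: 0.0518
```

```bash
python3 d.py .454,-.370,.26; python3 - <<'E'
from h import *
S=camera("side")
cv2.imwrite("pics/s7.png",cv2.resize(S["pixels"][300:420,140:300,::-1],(800,600),interpolation=2))
E
```

```text
t 14.0833 ee [0.6587 0.134  0.2893] q [ 0.9786  0.2059  0.0023 -0.    ] F [ 0.91 -0.21 -0.01] w 0.0518 j [ 0.17  0.51 -0.65  1.3   0.31  1.42 -1.61]
.454,-.370,.26 [-0.3907  0.3787  0.0278]
```

View pics/s7.png

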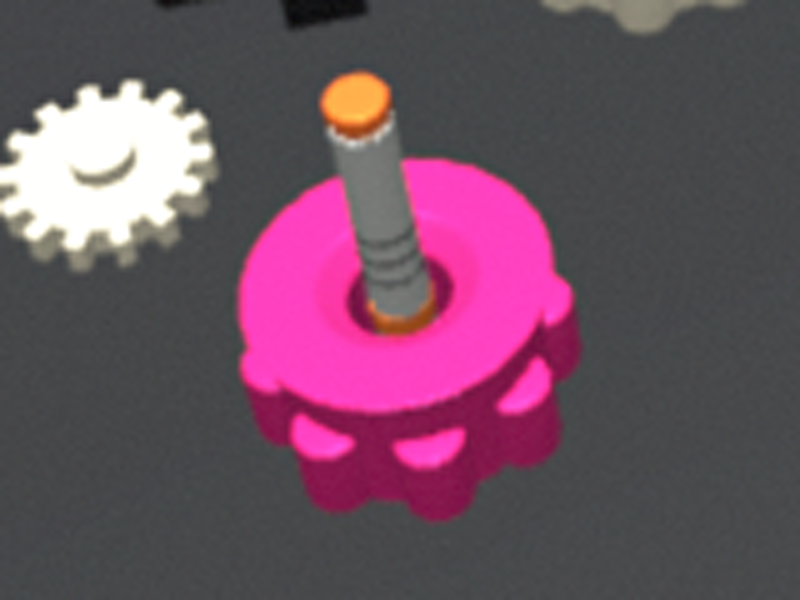

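>>> arm_command --commands '[[0, [-0.02, 0.019, 0.0], [0, 0, 0]], [0, [-0.048, 0.047, 0.0], [0, 0, 0]], [0, [-0.076, 0.074, 0.002], [0, 0, 0]], [0, [-0.104, 0.101, 0.004], [0, 0, 0]], [0, [-0.132, 0.128, 0.006], [0, 0, 0]], [0, [-0.16, 0.155, 0.008], [0, 0, 0]], [0, [-0.188, 0.182, 0.01], [0, 0, 0]], [0, [-0.216, 0.209, 0.012], [0, 0, 0]], [0, [-0.244, 0.236, 0.014], [0, 0, 0]], [0, [-0.272, 0.263, 0.016], [0, 0, 0]]]'

```text
time: 14.97
ee_pos: [0.5136, -0.2185, 0.269]
eef_rot: [0.979, 0.206, -0.0, -0.0]
ft_force: [0.4, 0.3, -0.2]
width: 0.0013
```

```bash
python3 d.py .454,-.370,.20; python3 - <<'E'
from h import *
S,T=camera("side"),camera("top")
k=blob(S,(8,120,215),(25,255,255),(200,310,225,330)); e=cv2.fitEllipse(k)[0]
k=blob(T,(8,120,150),(25,255,255),(150,150,240,230)); f=cv2.fitEllipse(k)[0]
print(e,f,tri(S,e,T,f),plane(S,e,.15),plane(S,e,.172))
E
```

```text
t 14.9667 ee [ 0.5136 -0.2185  0.269 ] q [ 9.786e-01  2.058e-01 -4.000e-04 -1.000e-04] F [ 0.39  0.26 -0.16] w 0.0013 j [ 0.79  0.25 -0.54  1.65  0.13  1.28 -0.94]
.454,-.370,.20 [-0.1155  0.1147  0.069 ]
(210.71435546875, 319.5455017089844) (188.96987915039062, 182.55601501464844) (array([0.65834254, 0.13226   , 0.14557892]), np.float64(0.0028911843553249827)) [[0.6580345  0.13589102 0.15      ]] [[0.64896665 0.15388256 0.172     ]]
```

>>> arm_command --commands '[[0, [-0.02, 0.02, 0.005], [0, 0, 0]], [0, [-0.045, 0.045, 0.015], [0, 0, 0]], [0, [-0.07, 0.07, 0.03], [0, 0, 0]], [0, [-0.095, 0.095, 0.05], [0, 0, 0]], [0, [-0.114, 0.113, 0.069], [0, 0, 0]], [0, [-0.114, 0.113, 0.085], [0, 0, 0]], [0, [-0.114, 0.113, 0.105], [0, 0, 0]], [0, [-0.114, 0.113, 0.123], [0, 0, 0]], [0, [-0.114, 0.113, 0.123], [0, 0, 0]], [0, [-0.114, 0.113, 0.123], [0, 0, 0]]]'

```text
time: 15.9
ee_pos: [0.4558, -0.3655, 0.1458]
eef_rot: [0.979, 0.206, -0.001, -0.001]
ft_force: [0.6, -0.3, -0.0]
width: 0.0006
```

```bash
python3 d.py .455,-.3685,.116; python3 - <<'E'
from h import *
S,T=camera("side"),camera("top")
cv2.imwrite("pics/s8.png",np.hstack([cv2.resize(S["pixels"][120:280,300:460,::-1],(400,400)),cv2.resize(T["pixels"][220:380,360:520,::-1],(400,400))]))
E
```

```text
t 15.9 ee [ 0.4558 -0.3655  0.1458] q [ 9.785e-01  2.060e-01 -8.000e-04 -1.100e-03] F [ 0.56 -0.34 -0.01] w 0.0006 j [ 0.95  0.4  -0.43  1.72  0.19  1.06 -0.7 ]
.455,-.3685,.116 [-0.0019  0.0025  0.0298]
```

View pics/s8.png

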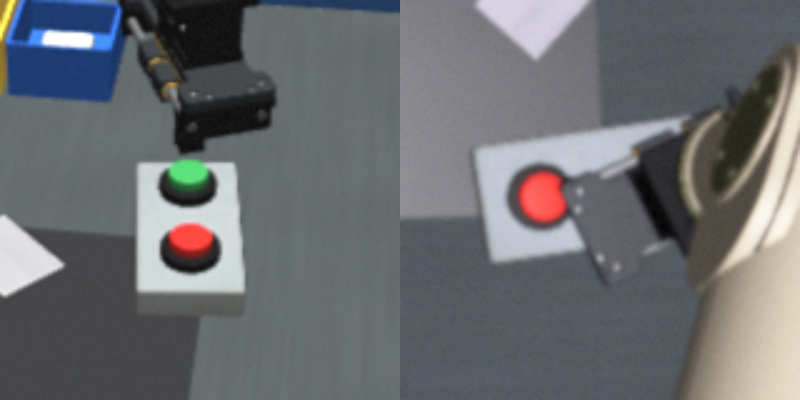

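>>> arm_command --commands '[[0, [-0.002, 0.002, 0.006], [0, 0, 0]], [0, [-0.002, 0.002, 0.012], [0, 0, 0]], [0, [-0.002, 0.002, 0.018], [0, 0, 0]], [0, [-0.002, 0.002, 0.023], [0, 0, 0]], [0, [-0.002, 0.002, 0.027], [0, 0, 0]], [0, [-0.002, 0.002, 0.03], [0, 0, 0]], [0, [-0.002, 0.002, 0.032], [0, 0, 0]], [0, [-0.002, 0.002, 0.034], [0, 0, 0]], [0, [-0.002, 0.002, 0.034], [0, 0, 0]], [0, [-0.002, 0.002, 0.034], [0, 0, 0]]]'

```text
time: 16.83
ee_pos: [0.4553, -0.3689, 0.1156]
eef_rot: [0.979, 0.206, -0.0, 0.0]
ft_force: [-12.4, 8.2, 31.2]
width: 0.0003
```

```bash
python3 d.py .455,-.3685,.108
```

```text
t 16.8333 ee [ 0.4553 -0.3689  0.1156] q [ 9.786e-01  2.059e-01 -4.000e-04  4.000e-04] F [-12.36   8.18  31.24] w 0.0003 j [ 0.95  0.44 -0.42  1.74  0.21  1.01 -0.71]
.455,-.3685,.108 [-0.0001 -0.0005  0.0076]
```

```bash
python3 - <<'E'
from h import *
S,T=camera("side"),camera("top")
cv2.imwrite("pics/s9.png",np.hstack([cv2.resize(S["pixels"][160:260,330:430,::-1],(400,400)),cv2.resize(T["pixels"][220:380,360:520,::-1],(400,400))]))
E
```

```text
(no output)
```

View pics/s9.png

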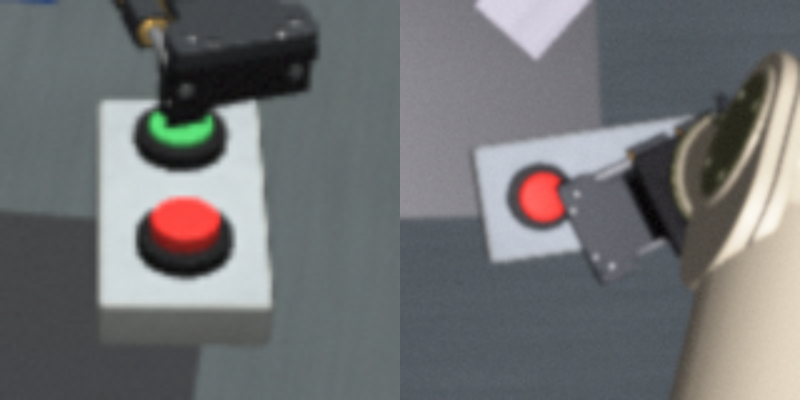

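>>> arm_command --commands '[[0, [0, 0, -0.002], [0, 0, 0]], [0, [0, 0, -0.006], [0, 0, 0]], [0, [0, 0, -0.012], [0, 0, 0]], [0, [0, 0, -0.02], [0, 0, 0]], [0, [0, 0, -0.035], [0, 0, 0]], [0, [0, 0, -0.05], [0, 0, 0]], [0, [0, 0, -0.07], [0, 0, 0]], [0, [0, 0, -0.09], [0, 0, 0]], [0, [0, 0, -0.1], [0, 0, 0]], [0, [0, 0, -0.1], [0, 0, 0]]]'

```text
time: 17.77
ee_pos: [0.4563, -0.3694, 0.2154]
eef_rot: [0.979, 0.206, 0.001, 0.002]
ft_force: [0.4, 0.1, -0.1]
width: 0.0006
```

```bash
python3 d.py; python3 - <<'E'
from h import *
S,T=camera("side"),camera("top")
cv2.imwrite("pics/s10.png",S["pixels"][:,:,::-1])
E
```

```text
t 17.7667 ee [ 0.4563 -0.3694  0.2154] q [0.9786 0.2059 0.0013 0.0017] F [ 0.39  0.14 -0.14] w 0.0006 j [ 0.97  0.34 -0.44  1.65  0.15  1.19 -0.67]
```

View pics/s10.png

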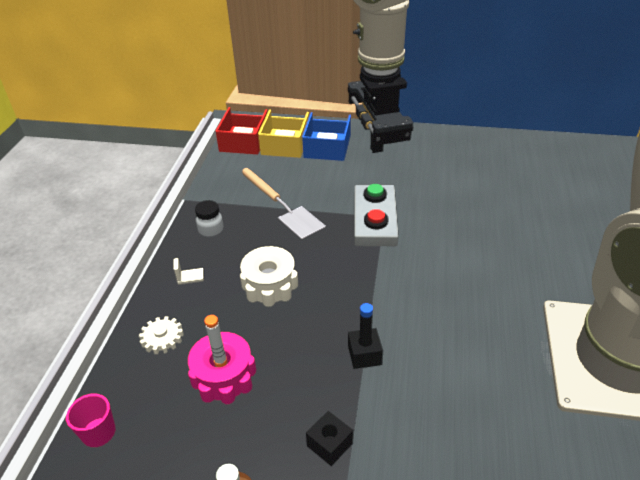

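The rod stands in the magenta hub (top at pixel 211,321). The green button has sprung back (375,190), and the robot touches nothing.

```bash
python3 -c "
from bench import *
print(close_job())"
```

```text
the job is handed in; nothing more can be done
None
```

I moved the orange-banded rod into the magenta hub's bore, read it as full depth, pressed the green button and handed the job in at about 18 s.

- **Depth:** the foot met the floor at TCP height 0.166 m, with about 5 N upward. That matches the 50 mm floor. The side picture showed the band inside the bore, and the rod top triangulated at 0.146 m (0.150 expected for full depth, 0.172 for shallow).
- **Button:** the picture during the press showed the green cap level with its collar. It sprang back after I lifted off, and the red button was never touched.
- **Last look:** the rod was standing in the hub, the gripper was clear, and the wrist force read about 0 N.

Two checks were off:

- **Camera mismatch:** the two cameras disagreed by about 2–4 mm on every position, so I aimed between them.
- **Hard press:** the button met the fingers a few mm higher than I had measured. The press reached about 31 N up and 15 N sideways, more than the 4 N needed but under the 40 N limit.

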